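# Fetch the salt from the spice chest

## Task

Open the wooden spice chest by swinging its lid right back until it stays open by itself. Then take out the salt shaker with the pale grey domed cap, leaving both dark-capped spice jars standing in the chest, and set it down upright on the round wooden board without dropping it. Leave the lid open, and do not disturb the other things on the worktop.

Things in the scene. Friction and masses are not known exactly. Their poses are not given: they have to be found in the camera images.
- chest: Fixed chest of pale wood, 124 mm deep (x) by 306 mm wide (y), rim 85 mm and inner floor 10 mm above the worktop, walls 9 mm. Origin: centre of its underside; x points from front (handle) to back (hinge), z up. Low dividers (38 mm high) at y = -48 and +48 mm make three compartments; salt and two jars stand one in each, in any order, near y = -92, 0, +92 mm.
- lid (a joint): Lid hinge, rad: 0 shut (as it starts), grows as the lid swings up and back, stop rail at 1.95 (leaning back past upright). The lid is a wooden shell, 124 x 306 x 44 mm, about 0.4 kg, top 129 mm above the worktop when shut. No latch: let go below about 1.12 rad it falls shut, beyond that it falls back onto its stop and stays there. The contents stand up to 30 mm above the chest's rim.
- lid_hinge (a point): Middle of the hinge axis at the top of the chest's back wall, 65 mm behind the chest's origin and 85 mm above the worktop; the axis runs along the chest's y. Does not move. A wall cabinet hangs over the worktop from 0.58 m up, its front at x = 0.66 m: once past the balance point let go, rise only just clear of the bar and lid, and come back towards the robot.
- lid_handle (a point): Middle of the lid's steel bar handle: round, 10 mm thick, 110 mm long, parallel to the hinge axis, 34 mm above the lid's top near its front edge, on posts 45 mm either side. Shut: 105 mm in front of the hinge axis, 78 mm above it. The round bar turns between the fingers as the lid swings; lid open, it is behind the lid with 29 mm of space between. y along the bar, z out of the lid's top.
- salt: Salt shaker: clear body with white salt, 44 mm across, and a pale grey domed cap 34 mm across from 66 mm up; 90 mm tall in all, 0.1 kg. The body is widest below 40 mm and narrows a little upwards. Origin: centre of its underside, z up.
- spice_a: Spice jar, 41 mm across, 105 mm tall, dark cap, green and black label. Stays in the chest. Origin: centre of its underside.
- spice_b: Spice jar, 41 mm across, 105 mm tall, dark brown cap, red and cream label. Stays in the chest. Origin: centre of its underside.
- board: Round wooden board, 140 mm across, 8 mm thick, lying fixed on the worktop to the left of the chest, empty. Origin: centre of its underside, its top 8 mm above.
- honey: Honey jar with a yellow lid, 64 mm across, 87 mm tall, among the bottles on the left. Leave alone. Origin: centre of its underside.
- tea_tin: Large round tin with a wooden-coloured lid, 129 mm across, 135 mm tall, at the back left. Leave alone. Origin: centre of its underside.
- mug: Tall white mug, 82 mm across, 114 mm tall, in front of the sink. Leave alone. Origin: centre of its underside.
Mind the look-alikes: they are no part of the job. There is more than one size of the board; the job needs the smaller.

How it is judged (in metres and radians):
On the way, in this order (a step that is already met when the one before it is completed fails the run):
1. the lid stands open by itself, let go, more than 1.7 rad back (value of joint lid above 1.7 rad and contact force between each of the arm, the fingers and lid below 0.1 N), for 0.3 s.
2. the salt shaker is lifted clear over the chest's rim, the lid still open (height (world z) of salt above 0.09 m and value of joint lid above 1.7 rad), for 0.1 s.
At the end, for the whole second after the job is handed in: The lid stands open, more than 1.7 rad back; the salt shaker stands upright (within 0.15 rad) and at rest on the round board, its middle within 55 mm of the board's middle; both spice jars stand upright (within 0.2 rad) on the chest's floor, each less than 50 mm from where it began (value of joint lid above 1.7 rad and horizontal distance between salt and board below 0.055 m and z of salt in the frame of board between 0.004 and 0.014 m and angle between salt's own z axis and vertical below 0.15 rad and linear speed of salt below 0.02 m/s and height (world z) of each of spice_a, spice_b below 0.02 m and angle between each of spice_a, spice_b's own z axis and vertical below 0.2 rad and distance of each of spice_a, spice_b from where it was at the start of the episode below 0.05 m); the robot touches nothing.
It fails at once if the salt shaker dropped or thrown: faster than 0.6 m/s with no finger on it (a fall of about 18 mm) (linear speed of salt above 0.6 m/s and contact force between the fingers and salt below 0.05 N).
It fails at once if a spice jar lifted out of the chest or knocked over (height (world z) of any of spice_a, spice_b above 0.06 m or angle between any of spice_a, spice_b's own z axis and vertical above 0.6 rad).
It fails at once if the honey jar, the tea tin or the mug shoved more than 30 mm (distance of any of honey, tea_tin, mug from where it was at the start of the episode above 0.03 m).
It also fails if it takes over 58 s, if anything falls off the work surface, if the arm or the gripper's body presses on something with over 40 N, if the wrist force passes 120 N, or if a joint passes its speed limit or range.

## Robot

A 6-joint arm with a two-finger parallel gripper is mounted at the origin on a cart in front of the work surface, level with it; the furniture and walls round the work are solid. World frame = base frame: x ahead of the robot, y to its left, z up, the work surface at z = 0. Lengths are in m, angles in degrees, forces in N, time in s.
With the tool pointing down it reaches from about 0.35 to 0.875 m from the base axis. Payload 4.2 kg.
Tool frame: the origin (TCP) lies between the finger pads; the fingertips stand 14 mm ahead of it and the grasp point (between the pads) lies 5 mm behind it; z points along the fingers, y is the line along which they close (so a half turn about z gives the same grasp; the last joint's range is limited). The gripper opens to 87 mm and grips with 3 to 60 N. Pads are 19 mm wide; open, the fingers measure 117 mm over their backs; the gripper's body (75 mm by 190 mm) begins 51 mm behind the grasp point.
Start: joints at [-54.397, 22.042, 0.453, 0, -68.411, -14.817], TCP at [0.222, -0.584, 0.237] pointing down, gripper open.
Joint ranges: [-179.83, 179.83], [-69.29, 118.12], [-61.27, 80.66], [-181.25, 117.63], [-171.15, -9.14], [-177.46, 177.46]. Speed limits (degrees/s): [159.86, 159.86, 180, 180, 180, 180].

## Interface

Orientations are given as a 3x3 rotation matrix whose columns are the frame's x, y, z axes.
In Python, from station import * gives the robot as it stands. The module is installed in compiled form; this text tells all that it offers.
- The arm moves only by the tool play_rows, never from a script. Its argument "steps" is a list of rows, each an object of numbers: "ax", "ay", "az": the turn, a rotation vector about the tool's x, y, z in degrees; "dx", "dy", "dz": the shift along the tool's x, y, z in mm; "claw": the finger opening in mm, from 0 to 87. A call has 1 to 20 rows; each row shifts and turns the commanded pose from where the row before left it, along the tool's axes as they then stand; what a row does not reach is not made up. A row lasts 1/10 s, in which the tool goes at most 50 mm and 8.59 degrees, less where a joint would pass 70% of its speed; a pose out of reach is approached as far as the arm can. A call with a gripper value outside its range is refused whole. The fingers move at their own pace and stop on an object; the grip force is fixed at half the most. Time passes only in rows, so rows that do not move let the fingers close. It gives the time, the measured TCP pose, the force, the opening and the grip force at its end, in the units of the state.
- sense(): the state, without advancing time (a new reading comes with each control period).
- capture(name): name is "scene" or "top"; returns a dict with "frame" (400x640x3 uint8, blue, green, red), "range_z" (400x640 float32, m along the optical axis (not along the pixel's ray), 0 where there is no reading), "fx", "fy", "cx", "cy" (pixels), "xyz" and "rotation" of the camera in the world. Camera axes: x right, y down, z forward; pixel columns grow to the right and rows downward; lengths in m; the calibration is good to about 2 mm. A picture is of the moment at which its call begins.
- finish_job(): hands the job in; it is judged then, once.
The state is a dict: "time_s": time; "joints": joint angles; "joint_velocities": joint speeds; "effort": joint torques, N m; "tcp_pos": TCP position; "ee_rot": TCP orientation; "wrist_force": force on the tool from outside, world axes, zero at the start; "moment": the same for the moment, N m; "gripper_width": opening from 0.0 (shut) to 1.0 (fully open); "gripper_force": force on a finger pad.
Only numpy, scipy, OpenCV 4.12 (cv2) and the standard library are available. Lean on these libraries where they do the work, as an engineer would, in place of code of your own. Each camera call takes 0.05 s, during which the arm holds its last target. There are 200 camera calls.

## Working session

There is one attempt and no reset: what is moved stays moved. The work goes in short steps, Python scripts to look and compute and a tool call to move; the robot and the scene stay as the last step left them, time stands still between calls to the robot, and variables do not carry over. Pictures are saved under pics/ and viewed, at most 10 in all, crops included, and the job is handed in when it is done.

Besides the shell and the picture viewer there is one more tool, called after "Request:" in YAML: its name, and indented under it one key for each argument. play_rows: Moves the arm, as the interface text tells. Its arguments: {"type":"object","properties":{"steps":{"type":"array"}},"required":["steps"]}

```bash
mkdir -p pics; cat > h.py <<'E'
import numpy as np, cv2
from station import *
def pt(c,u,v,r=2):
    d=c["range_z"][v-r:v+r+1,u-r:u+r+1]; z=np.median(d[d>0])
    p=np.array([(u-c["cx"])/c["fx"]*z,(v-c["cy"])/c["fy"]*z,z])
    return np.array(c["xyz"])+np.array(c["rotation"])@p
def cloud(c):
    z=c["range_z"]; v,u=np.mgrid[:400,:640]
    p=np.stack([(u-c["cx"])/c["fx"]*z,(v-c["cy"])/c["fy"]*z,z],-1)
    return p@np.array(c["rotation"]).T+np.array(c["xyz"])
E
python3 - <<'E'
from h import *
a=capture("scene");b=capture("top")
cv2.imwrite("pics/s0.png",a["frame"]);cv2.imwrite("pics/t0.png",b["frame"])
for c in(a,b):print(c["xyz"],c["rotation"],c["fx"])
s=sense();print(s["tcp_pos"],s["ee_rot"])
E
```

```text
[-0.67794138 -0.00702886  1.41588046] [[ 0.07797326 -0.75346395  0.65284933]
 [-0.99682435 -0.04830225  0.06330961]
 [-0.01616742 -0.65571256 -0.7548375 ]] 461.6606398343954
[0.17916536 0.10748315 1.46938988] [[ 5.01559173e-03 -9.82030292e-01  1.88656696e-01]
 [-9.99986190e-01 -5.22158661e-03 -5.94910016e-04]
 [ 1.56930694e-03 -1.88651107e-01 -9.82042920e-01]] 397.82771860830667
[ 0.2216619  -0.583848    0.23558651] [[-9.34934323e-01 -3.54819939e-01 -7.88914922e-04]
 [-3.54820797e-01  9.34932687e-01  1.75271969e-03]
 [ 1.15682455e-04  1.91860122e-03 -9.99998153e-01]]
```

View pics/s0.png

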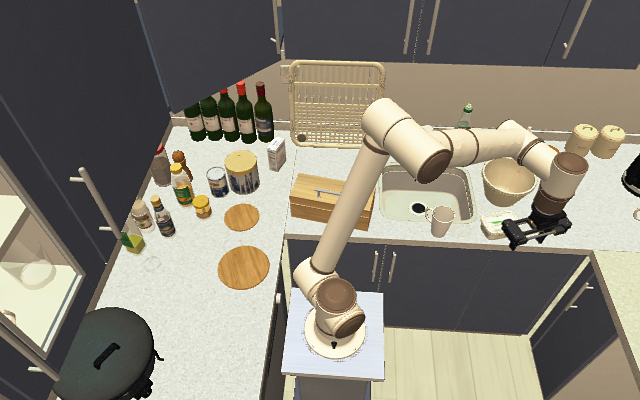

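View pics/t0.png

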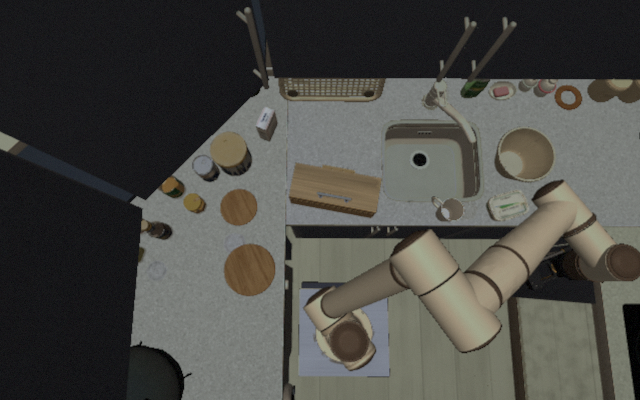

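The top picture shows the chest at about (335,190) with its bar handle at (320–351, 192–199). There are two round boards: a smaller one at (239,207) and a larger one at (249,269). The smaller fits (140 mm), and I'll confirm it by measuring it and looking at a crop.

```bash
python3 - <<'E'
from h import *
b=capture("top");P=cloud(b)
cv2.imwrite("pics/t1.png",cv2.resize(b["frame"][130:300,190:400],None,fx=3.5,fy=3.5,interpolation=cv2.INTER_CUBIC))
def rad(box,zl,zh):
    x0,x1,y0,y1=box
    Q=P[y0:y1,x0:x1].reshape(-1,3);Q=Q[(Q[:,2]>zl)&(Q[:,2]<zh)];return Q
for box in((215,262,184,232),(215,280,238,300)):
    Q=rad(box,0.004,0.02);print("board",len(Q),Q.mean(0),np.ptp(Q,axis=0),cv2.minEnclosingCircle(Q[:,:2].astype(np.float32)))
Q=rad((280,395,150,225),0.12,0.138);r=cv2.minAreaRect(Q[:,:2].astype(np.float32));print("lid",r,Q[:,2].mean(),cv2.boxPoints(r))
Q=rad((280,395,150,225),0.15,0.19);r=cv2.minAreaRect(Q[:,:2].astype(np.float32));print("handle",len(Q),Q.mean(0),r,Q[:,2].max(),cv2.boxPoints(r))
E
```

```text
board 891 [0.44420592 0.39049965 0.00766661] [0.17915445 0.16825729 0.01319422] ((0.439375638961792, 0.3944292664527893), 0.11607672274112701)
board 2089 [0.21394182 0.34033571 0.00958641] [0.21892158 0.23836831 0.015943  ] ((0.20859333872795105, 0.3450874984264374), 0.14567983150482178)
lid ((0.4947219491004944, 0.034730687737464905), (0.30616939067840576, 0.12656396627426147), 79.82073974609375) 0.12790065632645972 [[ 0.40538162 -0.10476068]
 [ 0.5299534  -0.12712812]
 [ 0.5840623   0.17422205]
 [ 0.45949048  0.1965895 ]]
handle 102 [0.45537847 0.04275423 0.16604127] ((0.4560016095638275, 0.04253115504980087), (0.11635236442089081, 0.010878893546760082), 80.14292907714844) 0.17596837163935275 [[ 0.44068322 -0.01385504]
 [ 0.4514015  -0.01571741]
 [ 0.47132     0.09891735]
 [ 0.46060172  0.10077972]]
```

View pics/t1.png

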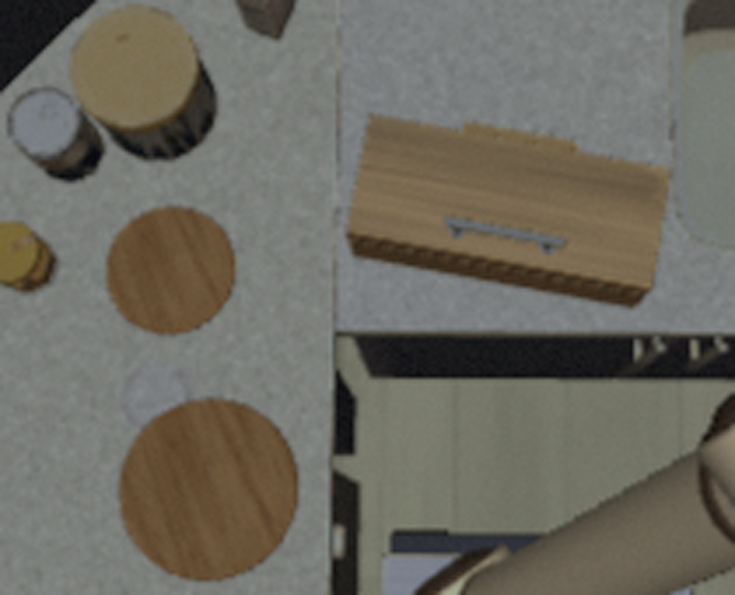

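The crop confirms it: the smaller board is at crop (171,270), about 132 mm across, and the larger is at crop (208,490), about 185 mm across. The job needs the smaller one. The chest is at (0.495, 0.035) with yaw -10°, and the bar is at (0.456, 0.042, 0.163). I'll turn the tool square to the bar and travel over it.

Request:
play_rows:
  steps:
    - {"az": -8.4}
    - {"az": -8.4}
    - {"az": -8.4}
    - {"az": -8.4}
    - {"az": -8.4}
    - {"az": -8.4}
    - {"az": -8.6,"claw": 50}

```text
invalid input at $.steps[0]: expected keys ax, ay, az, dx, dy, dz, claw
```

```bash
cat >> h.py <<'E'
def go(t):
    s=sense();R=np.array(s["ee_rot"]);d=R.T@(np.array(t)-s["tcp_pos"])*1000
    print("t",round(s["time_s"],2),"pos",np.round(s["tcp_pos"],4),"yaw_y",round(np.degrees(np.arctan2(R[1,1],R[0,1])),2),"z",np.round(R[:,2],4),"delta",np.round(d,1),"F",np.round(s["wrist_force"],1),"w",round(s["gripper_width"]*87,1),"gf",s["gripper_force"],"q",np.round(s["joints"],0))
E
python3 -c "
from h import *
go([.456,.042,.25]);go([.456,.042,.158])
b=capture('top');P=cloud(b)
for n,(x0,x1,y0,y1),zl,zh in(('tin',(205,255,125,180),.125,.15),('honey',(180,207,190,217),.08,.1),('tin2',(188,220,150,185),.06,.2)):
    Q=P[y0:y1,x0:x1].reshape(-1,3);Q=Q[(Q[:,2]>zl)&(Q[:,2]<zh)];print(n,Q.mean(0),np.ptp(Q,axis=0))
s=sense()['tcp_pos']
Q=P.reshape(-1,3)[(np.abs(P.reshape(-1,3)-[s[0],s[1],s[2]+.07])<[.15,.15,.04]).all(1)];print('grip',len(Q),Q.min(0),Q.max(0))
"
```

```text
t 0.15 pos [ 0.2217 -0.5839  0.2357] yaw_y 110.78 z [-7.0e-04  1.5e-03 -1.0e+00] delta [-441.2  502.1  -13.5] F [ 0.4  0.1 -1.1] w 87.0 gf 0.0 q [-54.  22.   0.  -0. -68. -15.]
t 0.15 pos [ 0.2217 -0.5839  0.2357] yaw_y 110.78 z [-7.0e-04  1.5e-03 -1.0e+00] delta [-441.2  501.9   78.5] F [ 0.4  0.1 -1.1] w 87.0 gf 0.0 q [-54.  22.   0.  -0. -68. -15.]
tin [0.62749694 0.40963826 0.13320129] [0.12934436 0.12650555 0.01793445]
honey [0.44848947 0.53990069 0.08556875] [0.06177326 0.06288175 0.01439425]
tin2 [0.58124959 0.49119089 0.10804304] [0.08180845 0.10523311 0.08218901]
grip 615 [ 0.1552168 -0.6413966  0.2922893] [ 0.28153072 -0.49523455  0.34584174]
```

Request:
play_rows:
  steps:
    - {"ax": 0,"ay": 0,"az": -8.4,"dx": 0,"dy": 0,"dz": 0,"claw": 50}
    - {"ax": 0,"ay": 0,"az": -8.4,"dx": 0,"dy": 0,"dz": 0,"claw": 50}
    - {"ax": 0,"ay": 0,"az": -8.4,"dx": 0,"dy": 0,"dz": 0,"claw": 50}
    - {"ax": 0,"ay": 0,"az": -8.4,"dx": 0,"dy": 0,"dz": 0,"claw": 50}
    - {"ax": 0,"ay": 0,"az": -8.4,"dx": 0,"dy": 0,"dz": 0,"claw": 50}
    - {"ax": 0,"ay": 0,"az": -8.4,"dx": 0,"dy": 0,"dz": 0,"claw": 50}
    - {"ax": 0,"ay": 0,"az": -8.7,"dx": 0,"dy": 0,"dz": 0,"claw": 50}
    - {"ax": 0,"ay": 0,"az": 0,"dx": 0,"dy": 0,"dz": 0,"claw": 50}

```text
time_s: 1.0
tcp_pos: [0.2218, -0.5842, 0.2363]
ee_rot: [[-0.178, -0.984, -0.0], [-0.984, 0.178, 0.0], [-0.0, 0.0, -1.0]]
wrist_force: [0.7, -0.1, 0.4]
gripper_width: 0.578
gripper_force: 0.0
```

```bash
python3 -c "
from h import *
go([.456,.042,.25])"
```

```text
t 1.0 pos [ 0.2218 -0.5842  0.2363] yaw_y 169.77 z [-2.e-04  5.e-04 -1.e+00] delta [-657.8 -119.2  -13.5] F [ 0.7 -0.1  0.4] w 50.2 gf 0.0 q [-54.  22.   0.  -0. -68.  44.]
```

Request:
play_rows:
  steps:
    - {"ax": 0,"ay": 0,"az": 0,"dx": -47,"dy": -8.5,"dz": -1,"claw": 50}
    - {"ax": 0,"ay": 0,"az": 0,"dx": -47,"dy": -8.5,"dz": -1,"claw": 50}
    - {"ax": 0,"ay": 0,"az": 0,"dx": -47,"dy": -8.5,"dz": -1,"claw": 50}
    - {"ax": 0,"ay": 0,"az": 0,"dx": -47,"dy": -8.5,"dz": -1,"claw": 50}
    - {"ax": 0,"ay": 0,"az": 0,"dx": -47,"dy": -8.5,"dz": -1,"claw": 50}
    - {"ax": 0,"ay": 0,"az": 0,"dx": -47,"dy": -8.5,"dz": -1,"claw": 50}
    - {"ax": 0,"ay": 0,"az": 0,"dx": -47,"dy": -8.5,"dz": -1,"claw": 50}
    - {"ax": 0,"ay": 0,"az": 0,"dx": -47,"dy": -8.5,"dz": -1,"claw": 50}
    - {"ax": 0,"ay": 0,"az": 0,"dx": -47,"dy": -8.5,"dz": -1,"claw": 50}
    - {"ax": 0,"ay": 0,"az": 0,"dx": -47,"dy": -8.5,"dz": -1,"claw": 50}
    - {"ax": 0,"ay": 0,"az": 0,"dx": -47,"dy": -8.5,"dz": -1,"claw": 50}
    - {"ax": 0,"ay": 0,"az": 0,"dx": -47,"dy": -8.5,"dz": -1,"claw": 50}
    - {"ax": 0,"ay": 0,"az": 0,"dx": -47,"dy": -8.5,"dz": -1,"claw": 50}
    - {"ax": 0,"ay": 0,"az": 0,"dx": -47,"dy": -8.5,"dz": -1,"claw": 50}
    - {"ax": 0,"ay": 0,"az": 0,"dx": 0,"dy": 0,"dz": 0,"claw": 50}
    - {"ax": 0,"ay": 0,"az": 0,"dx": 0,"dy": 0,"dz": 0,"claw": 50}

```text
time_s: 2.6
tcp_pos: [0.4556, 0.043, 0.2502]
ee_rot: [[-0.178, -0.984, -0.001], [-0.984, 0.178, -0.0], [0.0, 0.001, -1.0]]
wrist_force: [-0.3, -1.1, -0.1]
gripper_width: 0.572
gripper_force: 0.0
```

```bash
python3 -c "
from h import *
go([.4555,.042,.158])
a=capture('scene');cv2.imwrite('pics/s1.png',cv2.resize(a['frame'][120:270,230:430],None,fx=4,fy=4))"
```

```text
t 2.6 pos [0.4556 0.043  0.2502] yaw_y 169.76 z [-1.e-03 -3.e-04 -1.e+00] delta [ 1.  -0.2 92.2] F [-0.3 -1.1 -0.1] w 49.8 gf 0.0 q [ 26.   5. -21.  -0. -65. -36.]
```

View pics/s1.png

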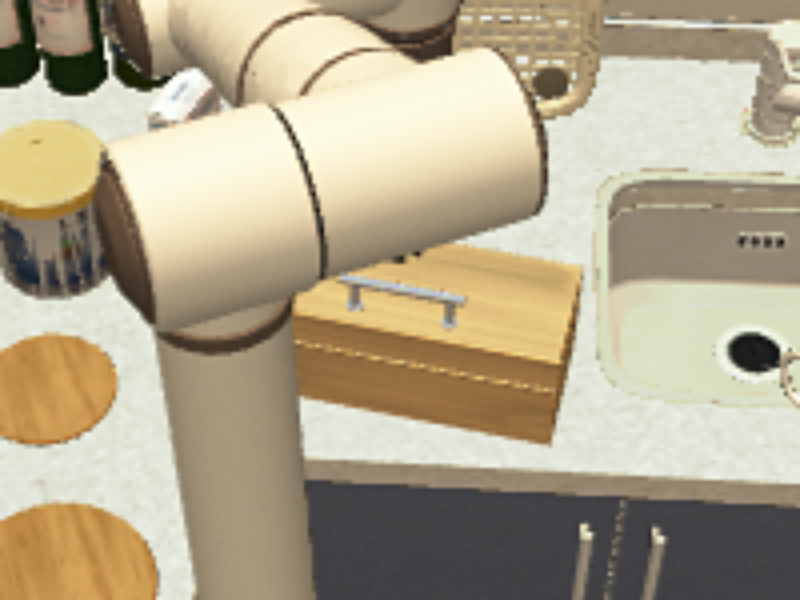

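The bar is visible at crop (340–465, 278–300) and the arm hides the gripper. The measured pose is right over the bar, so I'll lower 92 mm and close.

Request:
play_rows:
  steps:
    - {"ax": 0,"ay": 0,"az": 0,"dx": 0,"dy": 0,"dz": 23,"claw": 50}
    - {"ax": 0,"ay": 0,"az": 0,"dx": 0,"dy": 0,"dz": 23,"claw": 50}
    - {"ax": 0,"ay": 0,"az": 0,"dx": 0,"dy": 0,"dz": 23,"claw": 50}
    - {"ax": 0,"ay": 0,"az": 0,"dx": 0,"dy": 0,"dz": 23,"claw": 50}
    - {"ax": 0,"ay": 0,"az": 0,"dx": 0,"dy": 0,"dz": 0,"claw": 30}
    - {"ax": 0,"ay": 0,"az": 0,"dx": 0,"dy": 0,"dz": 0,"claw": 15}
    - {"ax": 0,"ay": 0,"az": 0,"dx": 0,"dy": 0,"dz": 0,"claw": 5}
    - {"ax": 0,"ay": 0,"az": 0,"dx": 0,"dy": 0,"dz": 0,"claw": 5}
    - {"ax": 0,"ay": 0,"az": 0,"dx": 0,"dy": 0,"dz": 0,"claw": 5}

```text
time_s: 3.55
tcp_pos: [0.4561, 0.0423, 0.1595]
ee_rot: [[-0.178, -0.984, 0.002], [-0.984, 0.178, 0.001], [-0.001, -0.002, -1.0]]
wrist_force: [0.3, 0.1, 0.5]
gripper_width: 0.206
gripper_force: 0.0
```

```bash
python3 -c "
from h import *
go([.4555,.042,.158])
r=np.hypot(105,78);a=np.radians(np.arange(0,85,6))+np.arctan2(78,105)
print(np.round(np.c_[np.diff(-r*np.cos(a)),np.diff(r*np.sin(a))],1))"
```

```text
t 3.55 pos [0.4561 0.0423 0.1595] yaw_y 169.77 z [ 1.9e-03  8.0e-04 -1.0e+00] delta [0.4 0.6 1.5] F [0.3 0.1 0.5] w 17.9 gf 0.0 q [ 26.  10. -29.   0. -51. -36.]
[[ 8.7 10.5]
 [ 9.8  9.6]
 [10.7  8.5]
 [11.6  7.3]
 [12.3  6.1]
 [12.8  4.8]
 [13.3  3.4]
 [13.5  2. ]
 [13.7  0.6]
 [13.7 -0.9]
 [13.5 -2.3]
 [13.2 -3.7]
 [12.7 -5. ]
 [12.1 -6.3]]
```

Request:
play_rows:
  steps:
    - {"ax": 0,"ay": 0,"az": 0,"dx": 0,"dy": 0,"dz": 0,"claw": 5}
    - {"ax": 0,"ay": 0,"az": 0,"dx": 0,"dy": 0,"dz": 0,"claw": 5}
    - {"ax": 0,"ay": 0,"az": 0,"dx": 0,"dy": 0,"dz": 0,"claw": 5}
    - {"ax": 0,"ay": 0,"az": 0,"dx": 0,"dy": 0,"dz": 0,"claw": 5}

```text
time_s: 3.95
tcp_pos: [0.4569, 0.0422, 0.1592]
ee_rot: [[-0.177, -0.984, 0.003], [-0.984, 0.177, 0.0], [-0.001, -0.003, -1.0]]
wrist_force: [3.7, -2.9, -0.0]
gripper_width: 0.103
gripper_force: 30.0
```

Gripped, with an opening of about 9 mm and 30 N. Now the arc.

Request:
play_rows:
  steps:
    - {"ax": 0,"ay": 0,"az": 0,"dx": 0,"dy": -8.7,"dz": -10.5,"claw": 5}
    - {"ax": 0,"ay": 0,"az": 0,"dx": 0,"dy": -9.8,"dz": -9.6,"claw": 5}
    - {"ax": 0,"ay": 0,"az": 0,"dx": 0,"dy": -10.7,"dz": -8.5,"claw": 5}
    - {"ax": 0,"ay": 0,"az": 0,"dx": 0,"dy": -11.6,"dz": -7.3,"claw": 5}
    - {"ax": 0,"ay": 0,"az": 0,"dx": 0,"dy": -12.3,"dz": -6.1,"claw": 5}
    - {"ax": 0,"ay": 0,"az": 0,"dx": 0,"dy": -12.8,"dz": -4.8,"claw": 5}
    - {"ax": 0,"ay": 0,"az": 0,"dx": 0,"dy": 0,"dz": 0,"claw": 5}

```text
time_s: 4.65
tcp_pos: [0.5197, 0.0303, 0.206]
ee_rot: [[-0.178, -0.984, -0.004], [-0.984, 0.178, -0.001], [0.001, 0.004, -1.0]]
wrist_force: [-4.5, 1.0, 7.1]
gripper_width: 0.101
gripper_force: 30.0
```

```bash
python3 -c "
from h import *
go([.4555,.042,.158])"
```

```text
t 4.65 pos [0.5197 0.0303 0.206 ] yaw_y 169.77 z [-3.8e-03 -8.0e-04 -1.0e+00] delta [-0.2 65.1 48.3] F [-4.5  1.   7.1] w 8.8 gf 29.995278418064117 q [ 21.  13. -17.  -0. -60. -31.]
```

Request:
play_rows:
  steps:
    - {"ax": 0,"ay": 0,"az": 0,"dx": 0,"dy": -13.3,"dz": -3.4,"claw": 5}
    - {"ax": 0,"ay": 0,"az": 0,"dx": 0,"dy": -13.5,"dz": -2,"claw": 5}
    - {"ax": 0,"ay": 0,"az": 0,"dx": 0,"dy": -13.7,"dz": -0.6,"claw": 5}
    - {"ax": 0,"ay": 0,"az": 0,"dx": 0,"dy": -13.7,"dz": 0.9,"claw": 5}
    - {"ax": 0,"ay": 0,"az": 0,"dx": 0,"dy": -13.5,"dz": 2.3,"claw": 5}
    - {"ax": 0,"ay": 0,"az": 0,"dx": 0,"dy": -13.2,"dz": 3.7,"claw": 5}
    - {"ax": 0,"ay": 0,"az": 0,"dx": 0,"dy": -12.7,"dz": 5,"claw": 5}
    - {"ax": 0,"ay": 0,"az": 0,"dx": 0,"dy": 0,"dz": 0,"claw": 5}

```text
time_s: 5.45
tcp_pos: [0.614, 0.013, 0.1981]
ee_rot: [[-0.178, -0.984, -0.001], [-0.984, 0.178, -0.001], [0.001, 0.001, -1.0]]
wrist_force: [-0.9, -3.5, 1.1]
gripper_width: 0.105
gripper_force: 30.1
```

```bash
python3 -c "
from h import *
go([.559,.0235,.2])
s=sense();H=np.array([.559,.0235,.085]);d=np.array(s['tcp_pos'])+[0,0,.005]-H
x=d@[.984,-.177,0];print('theta deg',180-np.degrees(np.arctan2(d[2],x))-36.6,np.hypot(x,d[2]))
a=capture('scene');cv2.imwrite('pics/s2.png',cv2.resize(a['frame'][100:270,230:430],None,fx=3.5,fy=3.5))"
```

```text
t 5.45 pos [0.614  0.013  0.1981] yaw_y 169.74 z [-7.0e-04 -1.2e-03 -1.0e+00] delta [-0.5 56.  -1.9] F [-0.9 -3.5  1.1] w 9.2 gf 30.056071914732456 q [ 16.  23.  -4.   0. -63. -27.]
theta deg 78.7640844979669 0.13067296766428405
```

View pics/s2.png

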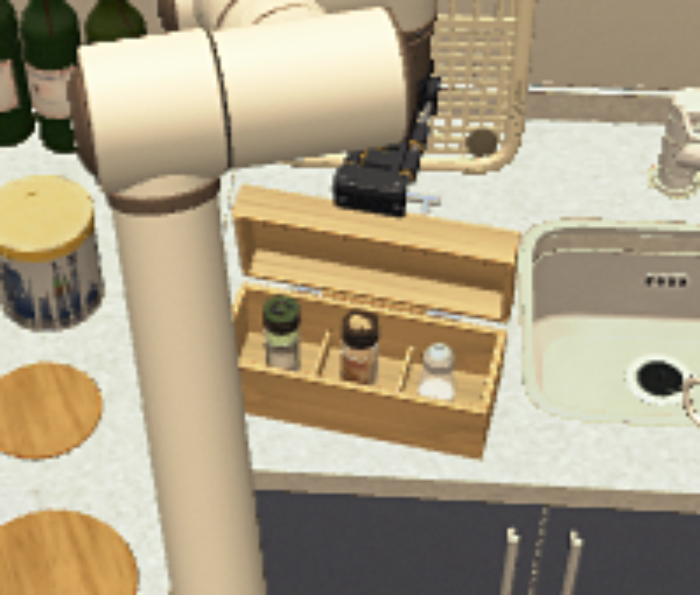

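The lid is at about 79°, past balance. The contents are, left to right: green jar at crop (282,330), brown-capped jar at (360,345), and salt with the grey dome at (438,370). Salt is in the right (-y) compartment. Next I release, rise and come back.

Request:
play_rows:
  steps:
    - {"ax": 0,"ay": 0,"az": 0,"dx": 0,"dy": 0,"dz": 0,"claw": 22}
    - {"ax": 0,"ay": 0,"az": 0,"dx": 0,"dy": 0,"dz": 0,"claw": 24}
    - {"ax": 0,"ay": 0,"az": 0,"dx": 0,"dy": 0,"dz": -30,"claw": 24}
    - {"ax": 0,"ay": 0,"az": 0,"dx": 0,"dy": 0,"dz": -30,"claw": 24}
    - {"ax": 0,"ay": 0,"az": 0,"dx": 0,"dy": 0,"dz": 0,"claw": 24}
    - {"ax": 0,"ay": 0,"az": 0,"dx": 0,"dy": 0,"dz": 0,"claw": 24}

```text
time_s: 6.1
tcp_pos: [0.6128, 0.0148, 0.2606]
ee_rot: [[-0.177, -0.984, 0.003], [-0.984, 0.177, 0.002], [-0.002, -0.003, -1.0]]
wrist_force: [0.2, -0.1, 0.1]
gripper_width: 0.276
gripper_force: 0.0
```

```bash
python3 -c "
from h import *
go([.44,-.05,.26])
a=capture('scene');cv2.imwrite('pics/s3.png',cv2.resize(a['frame'][100:270,230:430],None,fx=3.5,fy=3.5))"
```

```text
t 6.1 pos [0.6128 0.0148 0.2606] yaw_y 169.81 z [ 0.003   0.0019 -1.    ] delta [ 94.3 158.6  -0. ] F [ 0.2 -0.1  0.1] w 24.0 gf 0.0 q [ 16.  20.   1.  -0. -71. -27.]
```

View pics/s3.png

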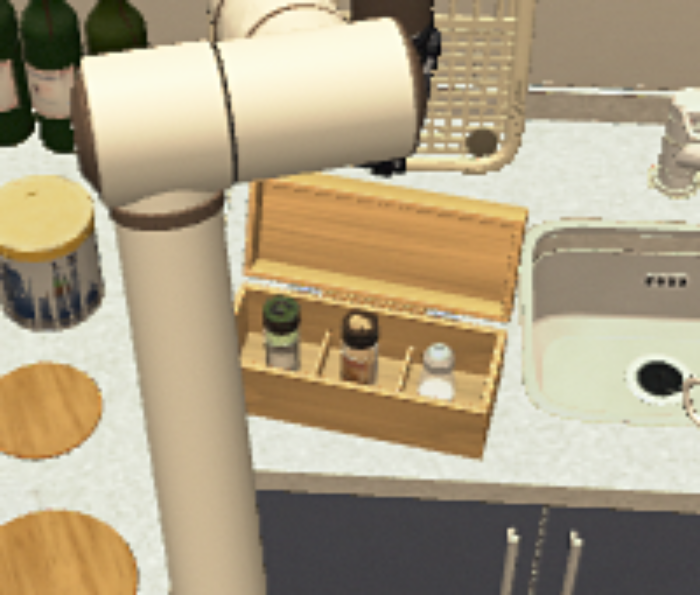

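The lid leans back on its stop. The salt at crop (438,355) is in plain view, so I'll measure it now while I back off.

```bash
python3 - <<'E'
from h import *
X=np.array([.984,-.177,0]);Y=np.array([.177,.984,0]);O=np.array([.495,.035,0])
for n in("scene","top"):
    P=cloud(capture(n)).reshape(-1,3);D=P-O;lx=D@X;ly=D@Y
    for k,c in(("salt",-.092),("mid",0),("left",.092)):
        m=(abs(ly-c)<.04)&(abs(lx)<.045)&(P[:,2]>.08)&(P[:,2]<.12);Q=P[m]
        if len(Q)>3:
            T=Q[Q[:,2]>Q[:,2].max()-.012]
            print(n,k,len(Q),Q.min(0).round(3),Q.max(0).round(3),"top mean",T.mean(0).round(4),"local",lx[m].mean().round(3),ly[m].mean().round(3))
    m=(lx>.07)&(lx<.19)&(abs(ly)<.14)&(P[:,2]>.1)&(P[:,2]<.22)
    if m.sum()>50:
        p=np.polyfit(P[m,2],lx[m],1);print(n,"lid lean",90+np.degrees(np.arctan(p[0])),m.sum())
E
```

```text
scene salt 61 [ 0.463 -0.068  0.081] [ 0.492 -0.037  0.107] top mean [ 0.4778 -0.0524  0.0979] local -0.005 -0.089
scene mid 119 [0.476 0.016 0.082] [0.518 0.052 0.12 ] top mean [0.4962 0.035  0.1144] local -0.003 -0.002
scene left 123 [0.492 0.102 0.081] [0.537 0.141 0.12 ] top mean [0.5107 0.1217 0.1145] local -0.004 0.087
scene lid lean 97.31499019677427 1626
top salt 75 [ 0.464 -0.068  0.08 ] [ 0.497 -0.036  0.102] top mean [ 0.4804 -0.051   0.0961] local 0.0 -0.087
top mid 72 [0.482 0.015 0.083] [0.519 0.044 0.119] top mean [0.5026 0.0289 0.1136] local 0.007 -0.005
top lid lean 96.43571653769112 899
```

Request:
play_rows:
  steps:
    - {"ax": 0,"ay": 0,"az": 0,"dx": 0,"dy": 30,"dz": 0,"claw": 40}
    - {"ax": 0,"ay": 0,"az": 0,"dx": 10,"dy": 45,"dz": 0,"claw": 60}
    - {"ax": 0,"ay": 0,"az": -8,"dx": 10,"dy": 45,"dz": 0,"claw": 66}
    - {"ax": 0,"ay": 0,"az": -8.2,"dx": 0,"dy": 30,"dz": 0,"claw": 66}
    - {"ax": 0,"ay": 0,"az": -8.2,"dx": 0,"dy": 0,"dz": 0,"claw": 66}
    - {"ax": 0,"ay": 0,"az": -8.2,"dx": 0,"dy": 0,"dz": 0,"claw": 66}
    - {"ax": 0,"ay": 0,"az": -8.2,"dx": 0,"dy": 0,"dz": 0,"claw": 66}
    - {"ax": 0,"ay": 0,"az": -8.2,"dx": 0,"dy": 0,"dz": 0,"claw": 66}
    - {"ax": 0,"ay": 0,"az": -8.2,"dx": 0,"dy": 0,"dz": 0,"claw": 66}
    - {"ax": 0,"ay": 0,"az": -8.2,"dx": 0,"dy": 0,"dz": 0,"claw": 66}
    - {"ax": 0,"ay": 0,"az": -8.2,"dx": 0,"dy": 0,"dz": 0,"claw": 66}
    - {"ax": 0,"ay": 0,"az": -8.2,"dx": 0,"dy": 0,"dz": 0,"claw": 66}
    - {"ax": 0,"ay": 0,"az": -8.2,"dx": 0,"dy": 0,"dz": 0,"claw": 66}
    - {"ax": 0,"ay": 0,"az": 0,"dx": 0,"dy": 0,"dz": 0,"claw": 66}

```text
time_s: 7.65
tcp_pos: [0.4606, 0.0166, 0.2586]
ee_rot: [[0.984, -0.178, -0.002], [-0.178, -0.984, -0.0], [-0.002, 0.001, -1.0]]
wrist_force: [-0.4, 0.5, -0.3]
gripper_width: 0.761
gripper_force: 0.0
```

```bash
python3 - <<'E'
from h import *
go([.479,-.0525,.14])
X=np.array([.984,-.177,0]);Y=np.array([.177,.984,0]);O=np.array([.495,.035,0])
P=cloud(capture("scene")).reshape(-1,3);D=P-O;lx=D@X;ly=D@Y
m=(lx>.06)&(lx<.22)&(ly>-.14)&(ly<.0)&(P[:,2]>.1)&(P[:,2]<.23)
i=np.argsort(-P[m,2])[:15];print("edge z",P[m,2][i].mean(),"lx",lx[m][i].mean())
E
```

```text
t 7.65 pos [0.4606 0.0166 0.2586] yaw_y -100.23 z [-1.6e-03 -4.0e-04 -1.0e+00] delta [ 30.6  64.7 118.6] F [-0.4  0.5 -0.3] w 66.2 gf 0.0 q [ 22.   5. -19.  -0. -66.  57.]
edge z 0.20196605183748978 lx 0.1121879924327479
```

The lid edge matches 1.95 rad exactly. Now I move over the salt and down.

Request:
play_rows:
  steps:
    - {"ax": 0,"ay": 0,"az": 0,"dx": 10,"dy": 21.5,"dz": 0,"claw": 66}
    - {"ax": 0,"ay": 0,"az": 0,"dx": 10,"dy": 21.5,"dz": 10,"claw": 66}
    - {"ax": 0,"ay": 0,"az": 0,"dx": 10,"dy": 21.5,"dz": 30,"claw": 66}
    - {"ax": 0,"ay": 0,"az": 0,"dx": 0,"dy": 0,"dz": 40,"claw": 66}
    - {"ax": 0,"ay": 0,"az": 0,"dx": 0,"dy": 0,"dz": 38,"claw": 66}
    - {"ax": 0,"ay": 0,"az": 0,"dx": 0,"dy": 0,"dz": 0,"claw": 66}
    - {"ax": 0,"ay": 0,"az": 0,"dx": 0,"dy": 0,"dz": 0,"claw": 66}

```text
time_s: 8.4
tcp_pos: [0.4795, -0.0523, 0.1418]
ee_rot: [[0.984, -0.178, -0.001], [-0.178, -0.984, -0.001], [-0.0, 0.001, -1.0]]
wrist_force: [0.9, 0.0, 1.0]
gripper_width: 0.756
gripper_force: 0.0
```

```bash
python3 - <<'E'
from h import *
go([.479,-.0525,.066])
a=capture('scene');cv2.imwrite('pics/s4.png',cv2.resize(a['frame'][140:250,280:410],None,fx=5,fy=5,interpolation=cv2.INTER_CUBIC))
E
```

```text
t 8.4 pos [ 0.4795 -0.0523  0.1418] yaw_y -100.27 z [-6.e-04 -9.e-04 -1.e+00] delta [-0.4  0.2 75.8] F [0.9 0.  1. ] w 65.8 gf 0.0 q [ 13.  14. -27.   0. -49.  67.]
```

View pics/s4.png

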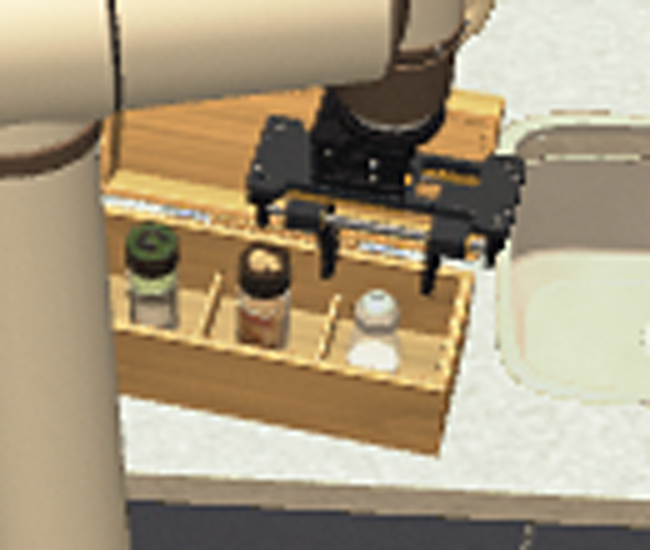

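The fingertips at crop (328,275) and (430,290) straddle the grey cap at (377,308), and both dark-capped jars are outside them. I'll lower 75 mm and close.

Request:
play_rows:
  steps:
    - {"ax": 0,"ay": 0,"az": 0,"dx": 0,"dy": 0,"dz": 20,"claw": 66}
    - {"ax": 0,"ay": 0,"az": 0,"dx": 0,"dy": 0,"dz": 20,"claw": 66}
    - {"ax": 0,"ay": 0,"az": 0,"dx": 0,"dy": 0,"dz": 20,"claw": 66}
    - {"ax": 0,"ay": 0,"az": 0,"dx": 0,"dy": 0,"dz": 15,"claw": 66}
    - {"ax": 0,"ay": 0,"az": 0,"dx": 0,"dy": 0,"dz": 0,"claw": 66}

```text
time_s: 8.95
tcp_pos: [0.4796, -0.0519, 0.0669]
ee_rot: [[0.984, -0.178, 0.0], [-0.178, -0.984, 0.0], [0.0, -0.0, -1.0]]
wrist_force: [-0.7, 0.3, -0.2]
gripper_width: 0.76
gripper_force: 0.0
```

Request:
play_rows:
  steps:
    - {"ax": 0,"ay": 0,"az": 0,"dx": 0,"dy": 0,"dz": 0,"claw": 50}
    - {"ax": 0,"ay": 0,"az": 0,"dx": 0,"dy": 0,"dz": 0,"claw": 40}
    - {"ax": 0,"ay": 0,"az": 0,"dx": 0,"dy": 0,"dz": 0,"claw": 30}
    - {"ax": 0,"ay": 0,"az": 0,"dx": 0,"dy": 0,"dz": 0,"claw": 25}
    - {"ax": 0,"ay": 0,"az": 0,"dx": 0,"dy": 0,"dz": 0,"claw": 25}
    - {"ax": 0,"ay": 0,"az": 0,"dx": 0,"dy": 0,"dz": 0,"claw": 25}

```text
time_s: 9.55
tcp_pos: [0.4794, -0.0524, 0.067]
ee_rot: [[0.984, -0.177, 0.001], [-0.177, -0.984, -0.0], [0.001, 0.0, -1.0]]
wrist_force: [-0.2, -1.8, 3.2]
gripper_width: 0.42
gripper_force: 29.9
```

Request:
play_rows:
  steps:
    - {"ax": 0,"ay": 0,"az": 0,"dx": 0,"dy": 0,"dz": -5,"claw": 25}
    - {"ax": 0,"ay": 0,"az": 0,"dx": 0,"dy": 0,"dz": -15,"claw": 25}
    - {"ax": 0,"ay": 0,"az": 0,"dx": 0,"dy": 0,"dz": -20,"claw": 25}
    - {"ax": 0,"ay": 0,"az": 0,"dx": 0,"dy": 0,"dz": -20,"claw": 25}
    - {"ax": 0,"ay": 0,"az": 0,"dx": 0,"dy": 0,"dz": -20,"claw": 25}
    - {"ax": 0,"ay": 0,"az": 0,"dx": 0,"dy": 0,"dz": -20,"claw": 25}
    - {"ax": 0,"ay": 0,"az": 0,"dx": 0,"dy": 0,"dz": -20,"claw": 25}
    - {"ax": 0,"ay": 0,"az": 0,"dx": 0,"dy": 0,"dz": -15,"claw": 25}
    - {"ax": 0,"ay": 0,"az": 0,"dx": 0,"dy": 0,"dz": -5,"claw": 25}
    - {"ax": 0,"ay": 0,"az": 0,"dx": 0,"dy": 0,"dz": 0,"claw": 25}
    - {"ax": 0,"ay": 0,"az": 0,"dx": 0,"dy": 0,"dz": 0,"claw": 25}
    - {"ax": 0,"ay": 0,"az": 0,"dx": 0,"dy": 0,"dz": 0,"claw": 25}

```text
time_s: 10.75
tcp_pos: [0.4784, -0.0522, 0.2053]
ee_rot: [[0.984, -0.178, -0.002], [-0.178, -0.984, -0.0], [-0.002, 0.001, -1.0]]
wrist_force: [-0.2, 0.1, -0.5]
gripper_width: 0.418
gripper_force: 29.6
```

```bash
python3 - <<'E'
from h import *
go([.443,.392,.205])
a=capture('scene');cv2.imwrite('pics/s5.png',cv2.resize(a['frame'][110:250,220:420],None,fx=4,fy=4,interpolation=cv2.INTER_CUBIC))
b=capture('top')
x=239;y=207;P=cloud(b)
m=cv2.cvtColor(b["frame"],cv2.COLOR_BGR2HSV)[180:235,212:268,1]>90
n,l,st,ce=cv2.connectedComponentsWithStats(m.astype(np.uint8));print(st,ce+[212,180])
k=l==l[y-180,x-212];Q=P[180:235,212:268][k];print(Q.mean(0),Q.min(0),Q.max(0))
E
```

```text
t 10.75 pos [ 0.4784 -0.0522  0.2053] yaw_y -100.23 z [-2.5e-03 -2.0e-04 -1.0e+00] delta [-1.137e+02 -4.309e+02  3.000e-01] F [-0.2  0.1 -0.5] w 36.4 gf 29.555703937076032 q [ 13.  10. -22.  -0. -59.  67.]
[[   0    0   56   55 2068]
 [   9   10   36   35 1012]] [[240.03481625 207.03965184]
 [238.40711462 206.91897233]]
[0.44201917 0.38686492 0.01395616] [ 0.17916536  0.10748315 -0.00313472] [0.51019667 0.45460056 1.46938988]
```

View pics/s5.png

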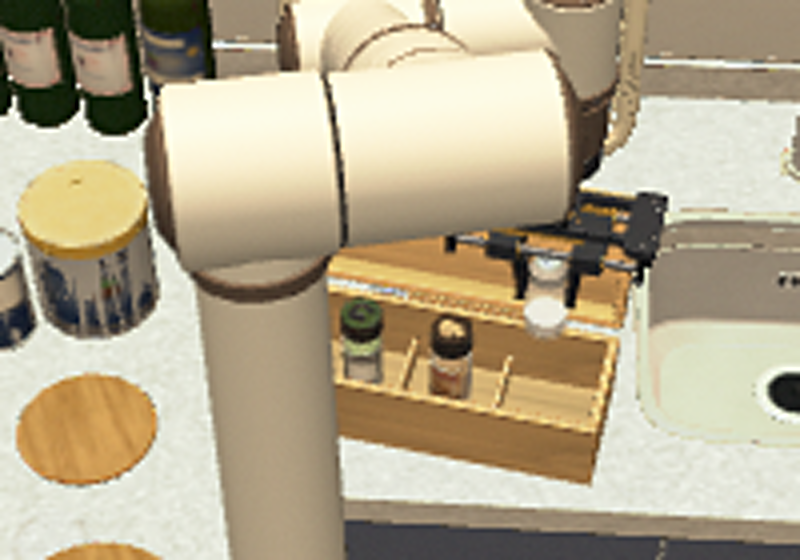

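The salt hangs upright in the fingers at crop (547,295), both jars are still standing, and the lid is open. Next I carry it over the board at (0.442, 0.389).

Request:
play_rows:
  steps:
    - {"ax": 0,"ay": 0,"az": 0,"dx": -4,"dy": -15,"dz": 0,"claw": 25}
    - {"ax": 0,"ay": 0,"az": 0,"dx": -8,"dy": -28,"dz": 0,"claw": 25}
    - {"ax": 0,"ay": 0,"az": 0,"dx": -9,"dy": -35,"dz": 0,"claw": 25}
    - {"ax": 0,"ay": 0,"az": 0,"dx": -9,"dy": -35,"dz": 0,"claw": 25}
    - {"ax": 0,"ay": 0,"az": 0,"dx": -9,"dy": -35,"dz": 0,"claw": 25}
    - {"ax": 0,"ay": 0,"az": 0,"dx": -9,"dy": -35,"dz": 0,"claw": 25}
    - {"ax": 0,"ay": 0,"az": 0,"dx": -9,"dy": -35,"dz": 0,"claw": 25}
    - {"ax": 0,"ay": 0,"az": 0,"dx": -9,"dy": -35,"dz": 0,"claw": 25}
    - {"ax": 0,"ay": 0,"az": 0,"dx": -9,"dy": -35,"dz": 0,"claw": 25}
    - {"ax": 0,"ay": 0,"az": 0,"dx": -9,"dy": -35,"dz": 0,"claw": 25}
    - {"ax": 0,"ay": 0,"az": 0,"dx": -9,"dy": -35,"dz": 0,"claw": 25}
    - {"ax": 0,"ay": 0,"az": 0,"dx": -9,"dy": -30,"dz": 0,"claw": 25}
    - {"ax": 0,"ay": 0,"az": 0,"dx": -8,"dy": -25,"dz": 0,"claw": 25}
    - {"ax": 0,"ay": 0,"az": 0,"dx": -4,"dy": -15,"dz": 0,"claw": 25}
    - {"ax": 0,"ay": 0,"az": 0,"dx": 0,"dy": 0,"dz": 0,"claw": 25}
    - {"ax": 0,"ay": 0,"az": 0,"dx": 0,"dy": 0,"dz": 0,"claw": 25}

```text
time_s: 12.45
tcp_pos: [0.4427, 0.3887, 0.2059]
ee_rot: [[0.984, -0.177, -0.001], [-0.177, -0.984, -0.001], [-0.001, 0.001, -1.0]]
wrist_force: [0.1, -0.1, -1.0]
gripper_width: 0.416
gripper_force: 29.6
```

```bash
python3 - <<'E'
from h import *
go([.442,.389,.065])
for n in("scene","top"):
    P=cloud(capture(n)).reshape(-1,3);t=sense()['tcp_pos']
    m=(np.hypot(P[:,0]-t[0],P[:,1]-t[1])<.026)&(P[:,2]<t[2]-.016)&(P[:,2]>.03);Q=P[m]
    print(n,len(Q),len(Q) and (np.sort(Q[:,2])[:6],Q.mean(0)))
E
```

```text
t 12.45 pos [0.4427 0.3887 0.2059] yaw_y -100.22 z [-0.001  -0.0013 -1.    ] delta [ -0.6  -0.3 140.9] F [ 0.1 -0.1 -1. ] w 36.2 gf 29.55591239151545 q [ 57.  20.  -7.  -0. -63.  23.]
scene 0 0
top 0 0
```

Request:
play_rows:
  steps:
    - {"ax": 0,"ay": 0,"az": 0,"dx": 0,"dy": 0,"dz": 10,"claw": 25}
    - {"ax": 0,"ay": 0,"az": 0,"dx": 0,"dy": 0,"dz": 20,"claw": 25}
    - {"ax": 0,"ay": 0,"az": 0,"dx": 0,"dy": 0,"dz": 25,"claw": 25}
    - {"ax": 0,"ay": 0,"az": 0,"dx": 0,"dy": 0,"dz": 25,"claw": 25}
    - {"ax": 0,"ay": 0,"az": 0,"dx": 0,"dy": 0,"dz": 25,"claw": 25}
    - {"ax": 0,"ay": 0,"az": 0,"dx": 0,"dy": 0,"dz": 15,"claw": 25}
    - {"ax": 0,"ay": 0,"az": 0,"dx": 0,"dy": 0,"dz": 10,"claw": 25}
    - {"ax": 0,"ay": 0,"az": 0,"dx": 0,"dy": 0,"dz": 5,"claw": 25}
    - {"ax": 0,"ay": 0,"az": 0,"dx": 0,"dy": 0,"dz": 2,"claw": 25}
    - {"ax": 0,"ay": 0,"az": 0,"dx": 0,"dy": 0,"dz": 0,"claw": 25}
    - {"ax": 0,"ay": 0,"az": 0,"dx": 0,"dy": 0,"dz": 0,"claw": 25}

```text
time_s: 13.65
tcp_pos: [0.4432, 0.3897, 0.0703]
ee_rot: [[0.984, -0.177, 0.001], [-0.177, -0.984, 0.001], [0.001, -0.002, -1.0]]
wrist_force: [-0.4, 0.4, -1.0]
gripper_width: 0.424
gripper_force: 29.6
```

Request:
play_rows:
  steps:
    - {"ax": 0,"ay": 0,"az": 0,"dx": 0,"dy": 0,"dz": 1,"claw": 25}
    - {"ax": 0,"ay": 0,"az": 0,"dx": 0,"dy": 0,"dz": 1,"claw": 25}
    - {"ax": 0,"ay": 0,"az": 0,"dx": 0,"dy": 0,"dz": 0,"claw": 25}

```text
time_s: 13.95
tcp_pos: [0.4428, 0.3893, 0.0675]
ee_rot: [[0.984, -0.177, 0.0], [-0.177, -0.984, 0.0], [0.0, -0.0, -1.0]]
wrist_force: [-0.2, 0.4, -1.7]
gripper_width: 0.419
gripper_force: 29.6
```

Force is still only the carried weight, so about 2 mm remains.

Request:
play_rows:
  steps:
    - {"ax": 0,"ay": 0,"az": 0,"dx": 0,"dy": 0,"dz": 1,"claw": 25}
    - {"ax": 0,"ay": 0,"az": 0,"dx": 0,"dy": 0,"dz": 1,"claw": 25}
    - {"ax": 0,"ay": 0,"az": 0,"dx": 0,"dy": 0,"dz": 0,"claw": 25}
    - {"ax": 0,"ay": 0,"az": 0,"dx": 0,"dy": 0,"dz": 0,"claw": 25}

```text
time_s: 14.35
tcp_pos: [0.4428, 0.3893, 0.0654]
ee_rot: [[0.984, -0.177, -0.0], [-0.177, -0.984, -0.0], [-0.0, 0.0, -1.0]]
wrist_force: [-0.6, 0.2, -0.5]
gripper_width: 0.418
gripper_force: 29.6
```

Request:
play_rows:
  steps:
    - {"ax": 0,"ay": 0,"az": 0,"dx": 0,"dy": 0,"dz": 1,"claw": 25}
    - {"ax": 0,"ay": 0,"az": 0,"dx": 0,"dy": 0,"dz": 0,"claw": 25}
    - {"ax": 0,"ay": 0,"az": 0,"dx": 0,"dy": 0,"dz": 0,"claw": 25}

```text
time_s: 14.65
tcp_pos: [0.443, 0.3893, 0.065]
ee_rot: [[0.984, -0.177, 0.001], [-0.177, -0.984, 0.0], [0.0, -0.0, -1.0]]
wrist_force: [-1.0, -0.7, 3.8]
gripper_width: 0.42
gripper_force: 29.9
```

The wrist force has turned upward (+3.8 N), so the salt is resting on the board. I'll release slowly and rise.

Request:
play_rows:
  steps:
    - {"ax": 0,"ay": 0,"az": 0,"dx": 0,"dy": 0,"dz": 0,"claw": 40}
    - {"ax": 0,"ay": 0,"az": 0,"dx": 0,"dy": 0,"dz": 0,"claw": 50}
    - {"ax": 0,"ay": 0,"az": 0,"dx": 0,"dy": 0,"dz": 0,"claw": 66}
    - {"ax": 0,"ay": 0,"az": 0,"dx": 0,"dy": 0,"dz": 0,"claw": 66}
    - {"ax": 0,"ay": 0,"az": 0,"dx": 0,"dy": 0,"dz": 0,"claw": 66}
    - {"ax": 0,"ay": 0,"az": 0,"dx": 0,"dy": 0,"dz": -15,"claw": 66}
    - {"ax": 0,"ay": 0,"az": 0,"dx": 0,"dy": 0,"dz": -30,"claw": 66}
    - {"ax": 0,"ay": 0,"az": 0,"dx": 0,"dy": 0,"dz": -40,"claw": 66}
    - {"ax": 0,"ay": 0,"az": 0,"dx": 0,"dy": 0,"dz": -40,"claw": 66}
    - {"ax": 0,"ay": 0,"az": 0,"dx": 0,"dy": 0,"dz": 0,"claw": 66}
    - {"ax": 0,"ay": 0,"az": 0,"dx": 0,"dy": 0,"dz": 0,"claw": 66}

```text
time_s: 15.75
tcp_pos: [0.4429, 0.3896, 0.1905]
ee_rot: [[0.984, -0.178, 0.001], [-0.178, -0.984, 0.002], [0.001, -0.003, -1.0]]
wrist_force: [-0.2, 0.0, -0.5]
gripper_width: 0.758
gripper_force: 0.0
```

```bash
python3 - <<'E'
from h import *
go([.442,.389,.065])
a=capture('scene');cv2.imwrite('pics/s6.png',cv2.resize(a['frame'][110:260,190:390],None,fx=4,fy=4,interpolation=cv2.INTER_CUBIC))
E
```

```text
t 15.75 pos [0.4429 0.3896 0.1905] yaw_y -100.23 z [ 0.001   0.0024 -1.    ] delta [ -0.8   1.1 125.5] F [-0.2  0.  -0.5] w 65.9 gf 0.0 q [ 57.  21.  -9.  -0. -61.  23.]
```

View pics/s6.png

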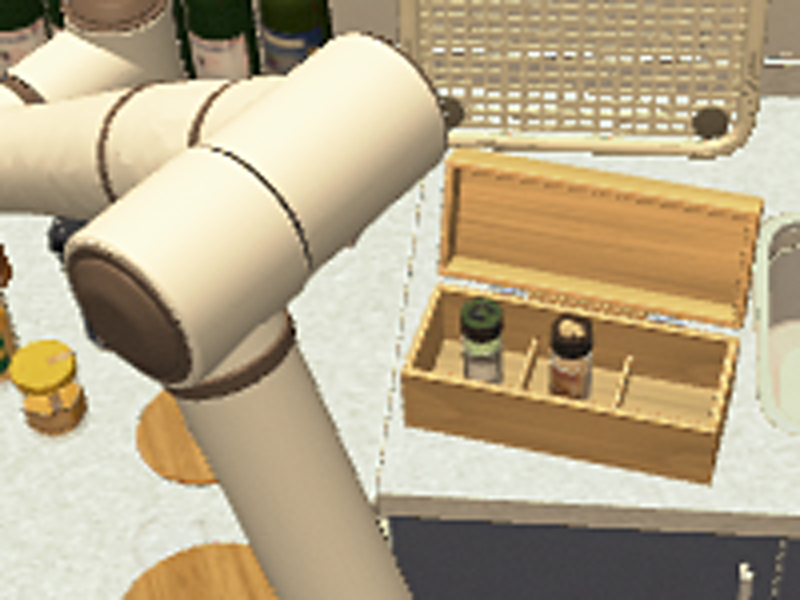

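The chest, both jars (crop (482,340) and (572,355)) and the lid are fine, but the arm hides the board. I'll swing the arm to the right for a check.

Request:
play_rows:
  steps:
    - {"ax": 0,"ay": 0,"az": 0,"dx": 0,"dy": 30,"dz": -40,"claw": 66}
    - {"ax": 0,"ay": 0,"az": 0,"dx": 0,"dy": 45,"dz": 0,"claw": 66}
    - {"ax": 0,"ay": 0,"az": 0,"dx": 0,"dy": 45,"dz": 0,"claw": 66}
    - {"ax": 0,"ay": 0,"az": 0,"dx": 0,"dy": 45,"dz": 0,"claw": 66}
    - {"ax": 0,"ay": 0,"az": 0,"dx": 0,"dy": 45,"dz": 0,"claw": 66}
    - {"ax": 0,"ay": 0,"az": 0,"dx": 0,"dy": 45,"dz": 0,"claw": 66}
    - {"ax": 0,"ay": 0,"az": 0,"dx": 0,"dy": 45,"dz": 0,"claw": 66}
    - {"ax": 0,"ay": 0,"az": 0,"dx": 0,"dy": 0,"dz": 0,"claw": 66}
    - {"ax": 0,"ay": 0,"az": 0,"dx": 0,"dy": 0,"dz": 0,"claw": 66}
    - {"ax": 0,"ay": 0,"az": 0,"dx": 0,"dy": 0,"dz": 0,"claw": 66}

```text
time_s: 16.8
tcp_pos: [0.3898, 0.0944, 0.2288]
ee_rot: [[0.984, -0.177, -0.001], [-0.177, -0.984, -0.001], [-0.001, 0.001, -1.0]]
wrist_force: [0.5, 0.4, 0.1]
gripper_width: 0.758
gripper_force: 0.0
```

```bash
python3 - <<'E'
from h import *
a=capture('scene');cv2.imwrite('pics/s7.png',cv2.resize(a['frame'][120:270,180:380],None,fx=4,fy=4,interpolation=cv2.INTER_CUBIC))
P=cloud(a).reshape(-1,3);m=(np.hypot(P[:,0]-.442,P[:,1]-.389)<.07)&(P[:,2]>.07);Q=P[m];print(len(Q),Q.min(0),Q.max(0))
E
```

```text
4324 [0.39926759 0.35344175 0.07164029] [0.50570794 0.45025429 0.89043372]
```

View pics/s7.png

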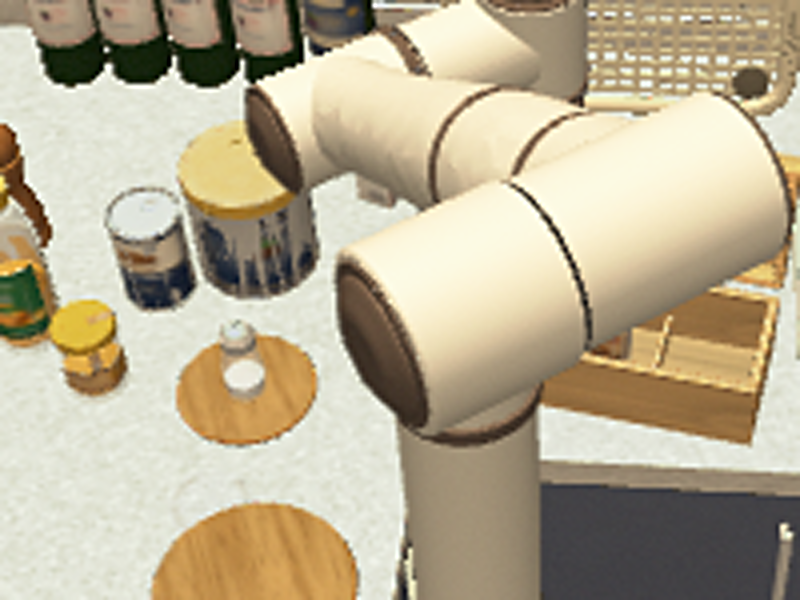

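The salt stands upright in the middle of the small board (crop (243,360), board centre (247,388)), and the tin and honey look undisturbed. I'm handing the job in.

```bash
python3 -c "
from station import *
print(finish_job())"
```

```text
the job is handed in; nothing more can be done
None
```

I opened the lid and left it resting on its stop, set the salt shaker upright near the middle of the small round board, left both spice jars standing in the chest, and handed the job in at about 17 s; no verdict came back.

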